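Swing-check the new hinges of a small grille door

TASK

The hinges of the small barred grille door have just been welded on. At an easy pace, without flinging or slamming it, swing the door fully open to its stop to feel for binding, then swing it back fully shut and let go of it. Leave the sheet-clad door in the frame beside it alone.

Things in the scene. Friction and masses are not known exactly. Their poses are not given: they have to be found in the camera images.
- grille_door (a joint): Hinge of the barred door, rad: 0 shut against its frame (stop), 1.6 fully open (stop). Upright hinge line, on the left seen from the robot; from above it opens clockwise, towards the robot. Starts at 0 to 0.6, stays where left; about 2 N at the grip rod turns it. Above 3 rad/s (0.4 m/s at the rod) counts as flinging.
- grille_grip (a point): On the axis of the barred door's grip rod, 195 mm above the bench, 135 mm from the hinge line; moves with the door. The rod is a bare round steel upright, 16 mm across, at the door's free edge, its top at 220 mm; doors and frames otherwise end at 150 mm. It can be pinched from above and may turn between the fingers.
- grille_hinge (a point): On the barred door's upright hinge line, 195 mm above the bench (in the air over the hinges). The door, 150 mm wide, has four thin upright bars with gaps between; it hangs on the robot's side of a dark steel tube frame, 190 mm wide, bolted to the bench.
- sheet_grip (a point): The same point on the like rod (16 mm, top at 220 mm) of the other door, the same in size and frame but filled with plain steel sheet instead of bars. Stands shut or ajar and must stay so: its rod must not move by 20 mm.
Mind the look-alikes: they are no part of the job. Leave any blue or green look-alike of the part that bears grille_door alone.

How it is judged:
On the way, in this order (a step that is already met when the one before it is completed fails the run):
1. the grille door is swung fully open, to within 10 degrees of its stop (value of joint grille_door above 1.425 rad), for 0.1 s.
2. the grille door is swung back shut, to within 10 degrees (value of joint grille_door below 0.175 rad), for 0.2 s.
At the end, for the whole second after the job is handed in: The grille door has been fully open (within 10 degrees of its stop) and is now shut again (within 10 degrees), at rest and released; the sheet-clad door is where it was (its rod within 20 mm) (value of joint grille_door below 0.175 rad and velocity of joint grille_door between -0.05 and 0.05 rad/s and distance of sheet_grip from where it was at the start of the episode below 0.02 m); the robot touches nothing.
It fails at once if the grille door is flung or slammed (faster than 3 rad/s) (velocity of joint grille_door above 3 rad/s or velocity of joint grille_door below -3 rad/s).
It fails at once if the sheet-clad door is moved (its rod by 20 mm or more) (distance of sheet_grip from where it was at the start of the episode above 0.02 m).
It also fails if it takes over 48 s, if anything falls off the work surface, if the arm or the gripper's body presses on something with over 40 N, if the wrist force passes 120 N, or if a joint passes its speed limit or range.

ROBOT

A 6-joint arm with a two-finger parallel gripper is mounted at the origin on the work surface. World frame = base frame: x ahead of the robot, y to its left, z up, the work surface at z = 0. Lengths are in m, angles in rad, forces in N, time in s.
With the tool pointing down it reaches from about 0.325 to 0.775 m from the base axis. Payload 5.5 kg.
Tool frame: the origin (TCP) lies midway between the tips of the shut fingers; the grasp point (between the pads) lies 19 mm behind it; x points along the fingers, y is the direction in which the jaws open and shut, and the axes are right-handed (so a half turn about x gives the same grasp; the last joint's range is limited). The gripper opens to 88 mm and grips with 3 to 60 N. Pads are 20 mm wide; open, the fingers measure 115 mm over their backs; the gripper's body (75 mm by 178 mm) begins 61 mm behind the grasp point.
Start: joints at [-1.351, 0.091, 1.231, -0, 1.82, -0.057], TCP at [0.164, -0.577, 0.223] pointing down, gripper open.
Joint ranges: [-2.87, 2.87], [-0.86, 2.18], [0.17, 2.46], [-1.51, 4.65], [0.06, 2.69], [-2.65, 2.65]. Speed limits (rad/s): [2.57, 2.57, 3.01, 3.14, 3.14, 3.14].

INTERFACE

Orientations are given as a 3x3 rotation matrix whose columns are the frame's x, y, z axes.
In Python, from rig import state, snapshot, hand_in, outline_of gives the robot as it stands.
- The arm moves only by the tool carry_out, never from a script. Its argument "targets" is a list of rows, each an object with "jaw": the gripper command: -1 is shut, 1 is fully open, values between are in proportion; "xyz": the shift along the world's x, y, z as a fraction of full scale, a list of three; "twist": the turn, a rotation vector about the world's x, y, z as a fraction of full scale, a list of three. In form: [{"jaw": jaw, "xyz": [x, y, z], "twist": [wx, wy, wz]}, ...]. A call has exactly 5 rows; each row is the pose to reach, as a shift and turn from the pose measured when the call began, turning the shorter way round; what a row does not reach only later rows make up. Full scale, the value 1, is 0.25 m for a shift and 180 degrees for a turn. A row lasts 1/10 s, in which the tool goes at most 50 mm and 8.59 degrees, less where a joint would pass 70% of its speed; a pose out of reach is approached as far as the arm can. A call with a number of a shift or a turn outside -1 to 1 is refused whole. A call with a gripper value outside its range is refused whole. The fingers move at their own pace and stop on an object; "newtons" is the grip in N (left out, the last holds). Time passes only in rows, so rows that repeat a pose let the fingers close, or fill a call up. It gives the time, the measured TCP pose, the force and the opening at its end, in the units of the state.
- state(): the state, without advancing time (a new reading comes with each control period).
- snapshot(name): name is "scene" or "top"; returns a dict with "image" (400x640x3 uint8, red, green, blue), "range_z" (400x640 float32, m along the optical axis (not along the pixel's ray), 0 where there is no reading), "fov_y" (degrees; the focal length in pixels is half the picture's height over the tangent of half this angle, whatever the lens; pixels are square), "cx", "cy" (the principal point, pixels), "distortion" ([k1, k2, p1, p2, k3] as OpenCV has them; the pictures are not rectified), "extrinsics" (4x4, takes a point from camera to world coordinates). Camera axes: x right, y down, z forward; pixel columns grow to the right and rows downward; lengths in m; the calibration is good to about 2 mm. A picture is of the moment at which its call begins.
- hand_in(): hands the job in, once; it reports no verdict.
Trained networks look in a picture, given as the dict that the camera call returned (one of the last four; its "shot" number tells which), for a name from the list of things; names that differ only in an ending like _2 or _b are one class to them, and where a whole thing is asked for, a point or a joint stands for the part that bears it (a point fixed in the world has none). Each returns a list of dicts, best first, with "p" (0 to 1); they miss things now and then, are a little off and sometimes report something else, mostly with a low value. They report only what shows in the picture. A call takes as long as a camera call. They do not tell look-alikes from the thing itself.
- outline_of(thing, picture): "region" (400x640 bool, what is visible of it) and "rect" ([left, top, right, bottom] in pixels, round what is visible of it).
The state is a dict: "clock": time; "q": joint angles; "joint_vel": joint speeds; "joint_efforts": joint torques, N m; "tool_pos": TCP position; "tool_rot": TCP orientation; "contact_force": force on the tool from outside, world axes, zero at the start; "ft_torque": the same for the moment, N m; "gripper_width": finger opening in m.
Only numpy, scipy, OpenCV 4.12 (cv2) and the standard library are available. Lean on these libraries where they do the work, as an engineer would, in place of code of your own. Each camera call takes 0.05 s, during which the arm holds its last target.

## Working session

There is one attempt and no reset: what is moved stays moved. The work goes in short steps, Python scripts to look and compute and a tool call to move; the robot and the scene stay as the last step left them, time stands still between calls to the robot, and variables do not carry over. Pictures are saved under pics/ and viewed, and the job is handed in when it is done.

Besides the shell and the picture viewer there is one more tool, called after "Call:" as name(argument=value, ...) on one line, values as JSON. carry_out: Moves the arm, as the interface text tells. Shift numbers are shares of 0.25 m and turn numbers shares of 180 degrees, none past 1 either way. Its arguments: {"type":"object","properties":{"targets":{"type":"array"},"newtons":{"type":"number"}},"required":["targets"]}

```bash
ls; mkdir -p pics
cat > h.py <<'E'
import numpy as np,cv2
from rig import *
def K(s):
    f=200/np.tan(np.radians(s["fov_y"])/2)
    return np.array([[f,0,s["cx"]],[0,f,s["cy"]],[0,0,1.]])
def world(s,uv,z=None):
    """uv Nx2, depth z (or range)"""
    uv=np.asarray(uv,float).reshape(-1,2)
    n=cv2.undistortPoints(uv[:,None],K(s),np.array(s["distortion"],float))[:,0]
    if z is None: z=s["range_z"][uv[:,1].astype(int),uv[:,0].astype(int)]
    z=np.asarray(z,float).reshape(-1)
    P=np.c_[n*z[:,None],z]
    E=np.array(s["extrinsics"]);return P@E[:3,:3].T+E[:3,3]
def cloud(s):
    v,u=np.mgrid[0:400,0:640]
    P=world(s,np.c_[u.ravel(),v.ravel()],s["range_z"].ravel()).reshape(400,640,3)
    P[s["range_z"]<=0]=np.nan
    return P
def save(s,n,im=None): cv2.imwrite(f"pics/{n}.png",cv2.cvtColor(s["image"] if im is None else im,cv2.COLOR_RGB2BGR))
E
python3 - <<'E'
from h import *
print(state())
for n in("scene","top"):
    s=snapshot(n);save(s,n+"0");print(n,s["distortion"],np.round(s["extrinsics"],3).tolist())
    np.savez(n+"0.npz",**{k:s[k] for k in("image","range_z","fov_y","cx","cy","distortion","extrinsics")})
    P=cloud(s)
    for t in("grille_door","grille_grip","sheet_grip","grille_hinge"):
        for d in outline_of(t,s):
            m=d["region"];print(t,round(d["p"],2),np.round(d["rect"]),m.sum(),np.round(np.nanmedian(P[m],0),3))
E
```

```text
pics
{'clock': 0.0, 'q': array([-1.35071376e+00,  9.18302477e-02,  1.23184424e+00, -2.98605648e-05,
        1.81980319e+00, -5.67119752e-02]), 'joint_vel': array([ 0.0004258 ,  0.00037047,  0.00053799,  0.00011174,  0.00089536,
       -0.00064205]), 'joint_efforts': array([ 9.97348034e-04, -4.46446931e+01, -4.06450260e+01,  6.99176523e-02,
        2.93242908e-02, -1.47069945e-04]), 'tool_pos': array([ 0.16388229, -0.57688309,  0.22154753]), 'tool_rot': array([[-4.39761730e-04,  2.73266147e-01, -9.61938366e-01],
       [ 1.83323925e-03, -9.61936622e-01, -2.73266489e-01],
       [-9.99998223e-01, -1.88363531e-03, -7.79393135e-05]]), 'contact_force': array([ 0.22294443, -0.32990236, -0.11528306]), 'ft_torque': array([ 0.0138919 ,  0.04369049, -0.00373849]), 'gripper_width': 0.08763770877865312}
scene [-0.12548915  0.          0.          0.          0.        ] [[0.678, 0.447, -0.583, 1.271], [0.735, -0.385, 0.558, -0.696], [0.025, -0.807, -0.59, 0.947], [0.0, 0.0, 0.0, 1.0]]
grille_door 0.83 [428. 164. 450. 221.] 331 [0.645 0.392 0.142]
grille_door 0.79 [252. 184. 290. 234.] 585 [ 0.35
[... 976 characters left out ...]
e_door 0.87 [150. 127. 215. 159.] 943 [0.63  0.448 0.108]
grille_door 0.81 [250. 160. 306. 182.] 670 [0.554 0.189 0.127]
grille_door 0.77 [214. 306. 277. 330.] 617 [0.191 0.27  0.138]
grille_grip 0.92 [246. 160. 304. 187.] 670 [0.555 0.19  0.124]
grille_grip 0.91 [216. 307. 274. 328.] 500 [0.192 0.261 0.139]
grille_grip 0.77 [148. 124. 215. 162.] 1146 [0.632 0.459 0.092]
grille_grip 0.66 [329. 240. 392. 257.] 403 [ 0.352 -0.026  0.14 ]
sheet_grip 0.87 [393. 139. 466. 181.] 1156 [ 0.575 -0.192  0.098]
grille_hinge 0.91 [328. 240. 392. 255.] 288 [ 0.352 -0.021  0.14 ]
grille_hinge 0.81 [250. 158. 306. 188.] 622 [0.554 0.19  0.126]
grille_hinge 0.75 [147. 126. 215. 162.] 972 [0.631 0.451 0.109]
```

Run:
```python
import cv2
for n,r in(("scene0",(90,340,200,500)),("top0",(90,340,120,500))):
    im=cv2.imread(f"pics/{n}.png")[r[0]:r[1],r[2]:r[3]]
    cv2.imwrite(f"pics/{n}z.png",cv2.resize(im,None,fx=2,fy=2,interpolation=cv2.INTER_CUBIC))
```

```text
(no output)
```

View pics/scene0z.png

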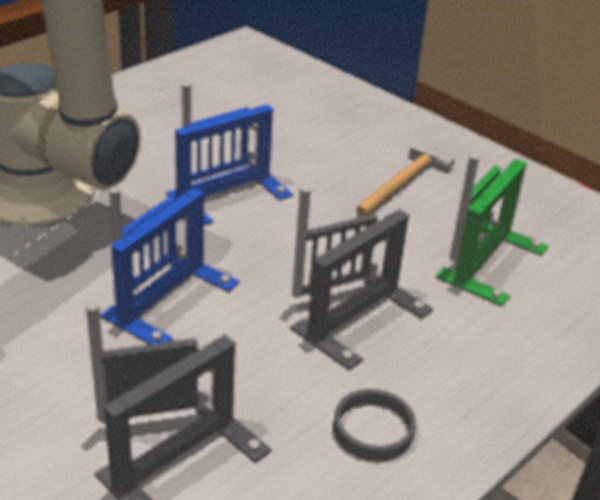

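View pics/top0z.png

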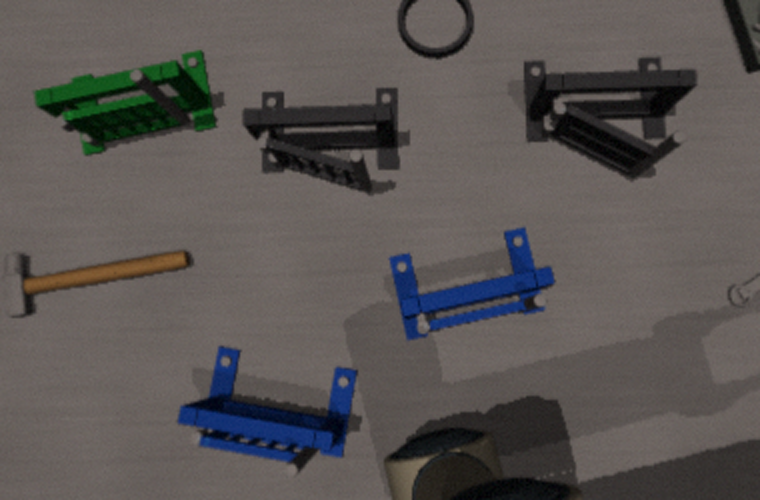

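View pics/scene0.png

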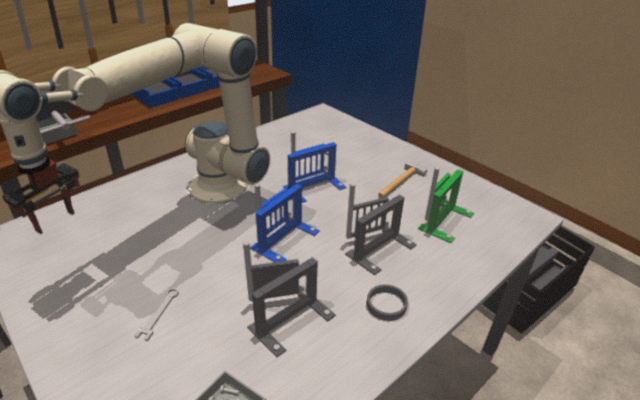

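View pics/top0.png

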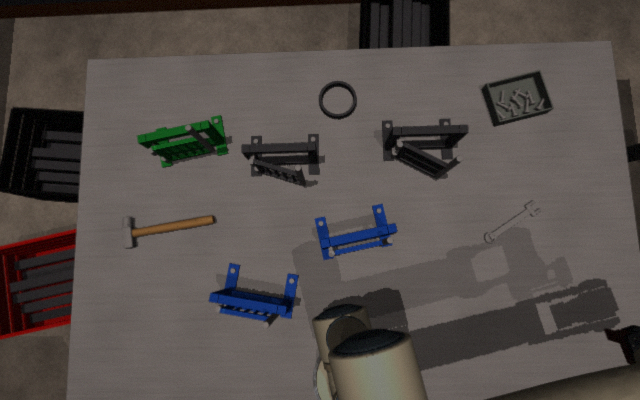

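The target is the dark barred door: top view at about (250–306, 160–187), with its rod top near (298, 167). The scene view shows its rod at about (352, 186). It stands slightly ajar. The sheet door is at top (393–466, 139–181), and the blue and green frames are decoys. Next I'll measure the rods.

Run:
```python
from h import *
for n in("scene0","top0"):
    s=dict(np.load(n+".npz"));P=cloud(s)
    for nm,(x0,x1,y0,y1) in dict(grille=(.4,.68,.05,.3),sheet=(.4,.72,-.35,-.05)).items():
        m=(P[...,0]>x0)&(P[...,0]<x1)&(P[...,1]>y0)&(P[...,1]<y1)
        h=m&(P[...,2]>.165)
        v,u=np.where(h);print(n,nm,h.sum(),"rod mean",np.round(P[h].mean(0),4),"zmax",np.round(np.sort(P[h][:,2])[-4:],3), "px",u.min(),u.max(),v.min(),v.max())
        for z0 in (.165,.185,.2):
            q=P[h&(P[...,2]>z0)&(P[...,2]<z0+.02)]
            if len(q):print("  ",z0,len(q),np.round(q.mean(0),4),np.round(q.std(0),4))
        t=m&(P[...,2]>.135)&(P[...,2]<.16)
        q=P[t];print("  top edge pts",t.sum(),np.round(q.min(0),3),np.round(q.max(0),3))
        if n=="top0": print(np.round(q[np.argsort(q[:,1])][::max(1,len(q)//45)],3).tolist())
```

```text
scene0 grille 100 rod mean [0.5421 0.1289 0.1963] zmax [0.222 0.222 0.222 0.223] px 348 354 183 201
   0.165 31 [0.5428 0.1283 0.1747] [0.0038 0.0034 0.0064]
   0.185 33 [0.5423 0.1287 0.1956] [0.0036 0.004  0.0056]
   0.2 38 [0.5416 0.1287 0.2108] [0.0043 0.0039 0.0066]
  top edge pts 667 [0.534 0.088 0.135] [0.625 0.283 0.16 ]
scene0 sheet 132 rod mean [ 0.5542 -0.2448  0.198 ] zmax [0.221 0.222 0.222 0.222] px 243 250 241 262
   0.165 37 [ 0.5547 -0.2457  0.1759] [0.0033 0.0035 0.0055]
   0.185 43 [ 0.5553 -0.2447  0.1953] [0.0029 0.0045 0.0056]
   0.2 45 [ 0.5543 -0.245   0.2113] [0.0037 0.0037 0.006 ]
  top edge pts 1141 [ 0.4   -0.295  0.135] [ 0.658 -0.051  0.16 ]
top0 grille 68 rod mean [0.5328 0.1303 0.2046] zmax [0.222 0.222 0.222 0.223] px 295 302 165 175
   0.165 15 [0.5307 0.1291 0.1743] [0.0027 0.0045 0.005 ]
   0.185 13 [0.5303 0.1294 0.1967] [0.0021 0.0041 0.0053]
   0.2 27 [0.5334 0.1303 0.2145] [0.0047 0.0041 0.0056]
  top edge pts 962 [0.528 0.091 0.135] [0.619 0.281 0.16 ]
[[0.615, 0.091, 0.149], [0.615, 0.096, 0.15], [0.613, 0.101, 0.148], [0.604, 0.107, 0.152], 
[... 1677 characters left out ...]
1, -0.22, 0.152], [0.647, -0.216, 0.15], [0.637, -0.213, 0.15], [0.645, -0.209, 0.148], [0.561, -0.205, 0.142], [0.575, -0.201, 0.141], [0.572, -0.198, 0.143], [0.634, -0.195, 0.151], [0.575, -0.191, 0.141], [0.637, -0.187, 0.152], [0.575, -0.184, 0.14], [0.64, -0.18, 0.151], [0.63, -0.177, 0.141], [0.633, -0.173, 0.148], [0.594, -0.169, 0.141], [0.643, -0.165, 0.151], [0.594, -0.162, 0.14], [0.589, -0.159, 0.141], [0.646, -0.155, 0.151], [0.597, -0.152, 0.142], [0.598, -0.148, 0.139], [0.605, -0.145, 0.141], [0.647, -0.14, 0.15], [0.605, -0.137, 0.142], [0.647, -0.133, 0.151], [0.638, -0.128, 0.146], [0.639, -0.122, 0.151], [0.631, -0.115, 0.144], [0.643, -0.11, 0.15], [0.63, -0.106, 0.14]]
```

Run:
```python
from h import *
A=[];D=[]
for n in("scene0","top0"):
    s=dict(np.load(n+".npz"));P=cloud(s).reshape(-1,3)
    P=P[(P[:,1]>.08)&(P[:,1]<.29)&(P[:,0]>.5)&(P[:,0]<.64)]
    f=P[(P[:,2]>.144)&(P[:,2]<.156)&(P[:,0]>.592)]
    d=P[(P[:,2]>.133)&(P[:,2]<.146)&(P[:,0]<.588)&(P[:,1]>.145)]
    for nm,q in(("frame",f),("door",d)):
        vx,vy,x,y=cv2.fitLine(q[:,:2].astype(np.float32),cv2.DIST_HUBER,0,.01,.01).ravel()
        print(n,nm,len(q),"yaw vs y deg",np.degrees(np.arctan(vx/vy)),"x at y=.132/.19/.26",[round(float(x+(yy-y)*vx/vy),4) for yy in(.132,.19,.26)],"yrange",np.round(np.percentile(q[:,1],[1,99]),3))
    r=P[P[:,2]>.165]; 
    # circle fit with fixed r=8mm on side points
    from scipy.optimize import least_squares
    q=r[(r[:,2]<.212)]
    o=least_squares(lambda c:np.hypot(q[:,0]-c[0],q[:,1]-c[1])-.008,[.537,.132],loss="soft_l1",f_scale=.003);print("rod",o.x)
    t=r[r[:,2]>.218];print("disc",len(t),t.mean(0))
```

```text
scene0 frame 374 yaw vs y deg 0.35042033 x at y=.132/.19/.26 [0.6129, 0.6133, 0.6137] yrange [0.091 0.279]
scene0 door 153 yaw vs y deg 20.104542 x at y=.132/.19/.26 [0.541, 0.5622, 0.5879] yrange [0.148 0.251]
rod [0.53843983 0.13292608]
disc 16 [0.53954772 0.13099009 0.22060178]
top0 frame 652 yaw vs y deg -0.060656406 x at y=.132/.19/.26 [0.6064, 0.6063, 0.6063] yrange [0.092 0.279]
top0 door 219 yaw vs y deg 18.643305 x at y=.132/.19/.26 [0.5354, 0.555, 0.5786] yrange [0.146 0.251]
rod [0.53626133 0.13160277]
disc 26 [0.5353924  0.13137887 0.22059619]
```

Call:
carry_out(targets=[{"jaw":1,"xyz":[0,0,0.12],"twist":[0,0,0]},{"jaw":1,"xyz":[0.04,0.1,0.28],"twist":[0,0,0]},{"jaw":1,"xyz":[0.12,0.25,0.34],"twist":[0,0,0.0]},{"jaw":1,"xyz":[0.2,0.4,0.34],"twist":[0,0,0.02]},{"jaw":1,"xyz":[0.29,0.55,0.34],"twist":[0,0,0.04]}])

```text
clock: 1.0
tool_pos: [0.2368, -0.4386, 0.3087]
tool_rot: [[0.001, 0.393, -0.92], [-0.002, -0.92, -0.393], [-1.0, 0.002, -0.0]]
contact_force: [1.4, -0.2, 0.3]
gripper_width: 0.0876
```

Both views agree: rod at about (0.537, 0.132), top at 0.220–0.221, door ajar by about 0.335 rad. That puts the hinge at about (0.582, 0.260). I'll approach above the rod tops.

Call:
carry_out(targets=[{"jaw":1,"xyz":[0.09,0.17,0],"twist":[0,0,0.03]},{"jaw":1,"xyz":[0.18,0.34,0],"twist":[0,0,0.06]},{"jaw":1,"xyz":[0.27,0.51,0],"twist":[0,0,0.09]},{"jaw":1,"xyz":[0.36,0.68,0],"twist":[0,0,0.12]},{"jaw":1,"xyz":[0.45,0.85,0],"twist":[0,0,0.15]}])

```text
clock: 1.5
tool_pos: [0.3497, -0.2243, 0.309]
tool_rot: [[0.003, 0.77, -0.638], [-0.002, -0.638, -0.77], [-1.0, 0.003, -0.0]]
contact_force: [0.5, -0.3, 0.3]
gripper_width: 0.0879
```

Call:
carry_out(targets=[{"jaw":1,"xyz":[0.09,0.17,0],"twist":[0,0,0.02]},{"jaw":1,"xyz":[0.18,0.34,0],"twist":[0,0,0.05]},{"jaw":1,"xyz":[0.27,0.51,0],"twist":[0,0,0.08]},{"jaw":1,"xyz":[0.36,0.68,0],"twist":[0,0,0.1]},{"jaw":1,"xyz":[0.45,0.85,0],"twist":[0,0,0.11]}])

```text
clock: 2.0
tool_pos: [0.4627, -0.0097, 0.3094]
tool_rot: [[0.004, 0.941, -0.337], [-0.001, -0.337, -0.941], [-1.0, 0.004, -0.0]]
contact_force: [0.7, -0.5, -0.4]
gripper_width: 0.0876
```

Call:
carry_out(targets=[{"jaw":1,"xyz":[0.08,0.15,0],"twist":[0,0,0]},{"jaw":1,"xyz":[0.17,0.32,0],"twist":[0,0,0]},{"jaw":1,"xyz":[0.25,0.48,0],"twist":[0,0,0]},{"jaw":1,"xyz":[0.298,0.567,0],"twist":[0,0,0]},{"jaw":1,"xyz":[0.298,0.567,-0.1],"twist":[0,0,0]}])

```text
clock: 2.5
tool_pos: [0.5388, 0.1353, 0.2865]
tool_rot: [[0.009, 0.943, -0.334], [0.001, -0.334, -0.943], [-1.0, 0.008, -0.004]]
contact_force: [0.0, -0.3, -0.1]
gripper_width: 0.0878
```

Run:
```python
from h import *
print(state()["tool_pos"])
for n in("scene","top"):
    s=snapshot(n)
    r=(100,260,250,490) if n=="scene" else (80,260,180,420)
    save(s,n+"1",cv2.resize(s["image"][r[0]:r[1],r[2]:r[3]],None,fx=2.5,fy=2.5,interpolation=cv2.INTER_CUBIC))
```

```text
[0.53883263 0.13525858 0.28649731]
```

View pics/scene1.png

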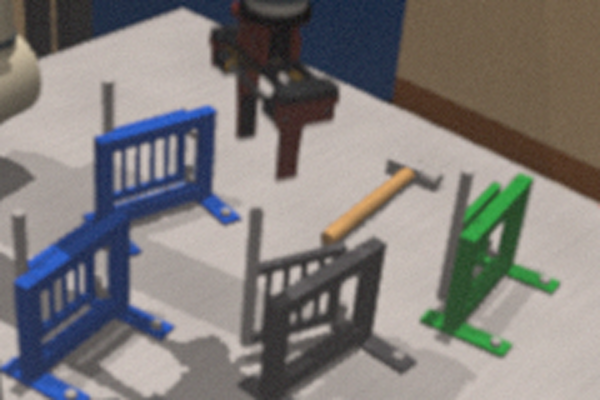

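Run:
```python
from h import *
st=state();print(st["tool_pos"])
s=snapshot("scene");E=np.array(s["extrinsics"])
def proj(p):
    R=E[:3,:3].T;t=-R@E[:3,3]
    return cv2.projectPoints(np.array(p,float).reshape(-1,1,3),cv2.Rodrigues(R)[0],t,K(s),np.array(s["distortion"]))[0][:,0]
y=st["tool_rot"][:,1];p=st["tool_pos"]
uv=proj([p,p+y*.05,p-y*.05,[.537,.132,.22]]);print(((uv-[250,100])*2.5).round(0))
```

```text
[0.5365332  0.13271102 0.28059714]
[[257. 164.]
 [278. 187.]
 [238. 143.]
 [254. 210.]]
```

View pics/top1.png

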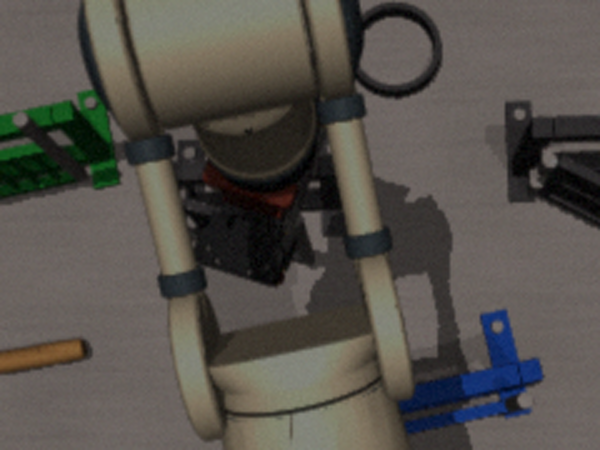

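The scene picture shows the fingers straddling the rod top from above, with the TCP projecting to (257, 164) and the rod top at (254, 210) in the crop. I'll go down and close gently.

Call:
carry_out(targets=[{"jaw":1,"xyz":[0,0,-0.12],"twist":[0,0,0]},{"jaw":1,"xyz":[0,0,-0.24],"twist":[0,0,0]},{"jaw":1,"xyz":[0,0,-0.34],"twist":[0,0,0]},{"jaw":1,"xyz":[0,0,-0.41],"twist":[0,0,0]},{"jaw":0.3,"xyz":[0,0,-0.41],"twist":[0,0,0]}], newtons=15)

```text
clock: 3.15
tool_pos: [0.5356, 0.1312, 0.1785]
tool_rot: [[-0.003, 0.941, -0.338], [-0.003, -0.338, -0.941], [-1.0, -0.002, 0.004]]
contact_force: [0.3, 0.4, -0.2]
gripper_width: 0.0828
```

Call:
carry_out(targets=[{"jaw":0.0,"xyz":[0,0,0],"twist":[0,0,0]},{"jaw":-0.2,"xyz":[0,0,0],"twist":[0,0,0]},{"jaw":-0.4,"xyz":[0,0,0],"twist":[0,0,0]},{"jaw":-0.6,"xyz":[0,0,0],"twist":[0,0,0]},{"jaw":-1,"xyz":[0,0,0],"twist":[0,0,0]}])

```text
clock: 3.65
tool_pos: [0.5358, 0.1312, 0.1791]
tool_rot: [[-0.002, 0.941, -0.338], [-0.002, -0.338, -0.941], [-1.0, -0.001, 0.003]]
contact_force: [0.7, 1.1, 0.6]
gripper_width: 0.0435
```

Call:
carry_out(targets=[{"jaw":-1,"xyz":[0,0,0],"twist":[0,0,0]},{"jaw":-1,"xyz":[0,0,0],"twist":[0,0,0]},{"jaw":-1,"xyz":[0,0,0],"twist":[0,0,0]},{"jaw":-1,"xyz":[0,0,0],"twist":[0,0,0]},{"jaw":-1,"xyz":[0,0,0],"twist":[0,0,0]}])

```text
clock: 4.15
tool_pos: [0.5358, 0.1312, 0.179]
tool_rot: [[-0.002, 0.941, -0.338], [-0.003, -0.338, -0.941], [-1.0, -0.001, 0.003]]
contact_force: [-0.3, 0.0, -0.9]
gripper_width: 0.0159
```

Run:
```python
import numpy as np
p0=np.array([.5358,.1312]);q0=.341
H=p0+.135*np.array([np.sin(q0),np.cos(q0)]);print(H)
for q in q0+np.arange(1,6)*.08:
    d=H-.135*np.array([np.sin(q),np.cos(q)])-p0
    print(round(q,3),np.round(d/.25,3),round(-(q-q0)/np.pi,3))
```

```text
[0.58094801 0.2584268 ]
0.421 [-0.04   0.016] -0.025
0.501 [-0.079  0.035] -0.051
0.581 [-0.116  0.058] -0.076
0.661 [-0.151  0.083] -0.102
0.741 [-0.184  0.11 ] -0.127
```

Call:
carry_out(targets=[{"jaw":-1,"xyz":[-0.04,0.016,0],"twist":[0,0,-0.025]},{"jaw":-1,"xyz":[-0.079,0.035,0],"twist":[0,0,-0.051]},{"jaw":-1,"xyz":[-0.116,0.058,0],"twist":[0,0,-0.076]},{"jaw":-1,"xyz":[-0.151,0.083,0],"twist":[0,0,-0.102]},{"jaw":-1,"xyz":[-0.184,0.11,0],"twist":[0,0,-0.127]}])

```text
clock: 4.65
tool_pos: [0.4896, 0.1583, 0.179]
tool_rot: [[-0.003, 0.733, -0.68], [-0.003, -0.68, -0.733], [-1.0, -0.0, 0.004]]
contact_force: [1.9, -1.4, -0.7]
gripper_width: 0.0157
```

```bash
cat > arc.py <<'E'
import sys,numpy as np
from rig import state
H=np.array([.5809,.2584]);s=state();p=s["tool_pos"]
y=s["tool_rot"][:,1];yaw=np.arctan2(y[1],y[0])
d=H-p[:2];q=np.arctan2(d[0],d[1])
print("q",q,"r",np.hypot(*d),"yaw",yaw,"F",s["contact_force"].round(1),s["gripper_width"].round(4),p.round(4))
step=float(sys.argv[1])
for k in range(1,6):
    t=np.clip(q+k*step,float(sys.argv[2]),float(sys.argv[3]))
    e=H-.135*np.array([np.sin(t),np.cos(t)])-p[:2]
    print(round(t,3),np.round(e/.25,3),round((.179-p[2])/.25,3),round((-t-yaw)/np.pi,3))
E
python3 arc.py .08 0 1.56
```

```text
Traceback (most recent call last):
  File "arc.py", line 6, in <module>
    print("q",q,"r",np.hypot(*d),"yaw",yaw,"F",s["contact_force"].round(1),s["gripper_width"].round(4),p.round(4))
                                                                           ^^^^^^^^^^^^^^^^^^^^^^^^
AttributeError: 'float' object has no attribute 'round'
```

```bash
sed -i 's/s\["gripper_width"\].round(4)/s["gripper_width"]/' arc.py
python3 arc.py .08 0 1.56
```

```text
q 0.7393808697947196 r 0.13544142730749797 yaw -0.7477948897430654 F [ 1.9 -1.4 -0.7] 0.015672401603526585 [0.4896 0.1583 0.179 ]
0.819 [-0.03   0.032] -0.0 -0.023
0.899 [-0.058  0.064] -0.0 -0.048
0.979 [-0.083  0.099] -0.0 -0.074
1.059 [-0.106  0.136] -0.0 -0.099
1.139 [-0.125  0.174] -0.0 -0.125
```

Call:
carry_out(targets=[{"jaw":-1,"xyz":[-0.03,0.032,0],"twist":[0,0,-0.023]},{"jaw":-1,"xyz":[-0.058,0.064,0],"twist":[0,0,-0.048]},{"jaw":-1,"xyz":[-0.083,0.099,0],"twist":[0,0,-0.074]},{"jaw":-1,"xyz":[-0.106,0.136,0],"twist":[0,0,-0.099]},{"jaw":-1,"xyz":[-0.125,0.174,0],"twist":[0,0,-0.125]}])

```text
clock: 5.15
tool_pos: [0.4576, 0.2013, 0.179]
tool_rot: [[-0.005, 0.414, -0.91], [-0.003, -0.91, -0.414], [-1.0, 0.001, 0.006]]
contact_force: [-1.6, -3.1, 1.1]
gripper_width: 0.0158
```

```bash
python3 arc.py .08 0 1.56
```

```text
q 1.1371215446344731 r 0.13591154548220274 yaw -1.1444793493951877 F [-1.6 -3.1  1.1] 0.015781504431657444 [0.4576 0.2013 0.179 ]
1.217 [-0.013  0.041] -0.0 -0.023
1.297 [-0.027  0.082] -0.0 -0.049
1.377 [-0.037  0.125] -0.0 -0.074
1.457 [-0.043  0.167] -0.0 -0.1
1.537 [-0.046  0.21 ] -0.0 -0.125
```

Call:
carry_out(targets=[{"jaw":-1,"xyz":[-0.013,0.041,0],"twist":[0,0,-0.023]},{"jaw":-1,"xyz":[-0.027,0.082,0],"twist":[0,0,-0.049]},{"jaw":-1,"xyz":[-0.037,0.125,0],"twist":[0,0,-0.074]},{"jaw":-1,"xyz":[-0.043,0.167,0],"twist":[0,0,-0.1]},{"jaw":-1,"xyz":[-0.046,0.21,0],"twist":[0,0,-0.125]}])

```text
clock: 5.65
tool_pos: [0.4446, 0.2536, 0.179]
tool_rot: [[-0.009, 0.03, -1.0], [-0.002, -1.0, -0.03], [-1.0, 0.002, 0.009]]
contact_force: [-5.7, -2.8, 1.5]
gripper_width: 0.0162
```

```bash
python3 arc.py .015 0 1.58
```

```text
q 1.5357425976859662 r 0.13635089898726965 yaw -1.5405263264796558 F [-5.7 -2.8  1.5] 0.016167259916653597 [0.4446 0.2536 0.179 ]
1.551 [0.005 0.008] -0.0 -0.003
1.566 [0.005 0.016] -0.0 -0.008
1.58 [0.005 0.024] -0.0 -0.013
1.58 [0.005 0.024] -0.0 -0.013
1.58 [0.005 0.024] -0.0 -0.013
```

Call:
carry_out(targets=[{"jaw":-1,"xyz":[0.005,0.008,0],"twist":[0,0,-0.003]},{"jaw":-1,"xyz":[0.005,0.016,0],"twist":[0,0,-0.008]},{"jaw":-1,"xyz":[0.005,0.024,0],"twist":[0,0,-0.013]},{"jaw":-1,"xyz":[0.005,0.028,0],"twist":[0,0,-0.015]},{"jaw":-1,"xyz":[0.005,0.028,0],"twist":[0,0,-0.015]}])

```text
clock: 6.15
tool_pos: [0.4446, 0.2608, 0.179]
tool_rot: [[-0.012, -0.016, -1.0], [-0.002, -1.0, 0.016], [-1.0, 0.002, 0.012]]
contact_force: [-5.9, -0.9, 1.9]
gripper_width: 0.0158
```

```bash
python3 arc.py -.08 0.0 1.6
python3 - <<'E'
from h import *
s=snapshot("scene");save(s,"scene2",cv2.resize(s["image"][100:260,250:490],None,fx=2.5,fy=2.5,interpolation=cv2.INTER_CUBIC))
E
```

```text
q 1.5881337299056675 r 0.1363392325968589 yaw -1.5864744853281458 F [-5.9 -0.9  1.9] 0.01580868930510098 [0.4446 0.2608 0.179 ]
1.508 [ 0.006 -0.043] -0.0 0.025
1.428 [ 0.011 -0.086] -0.0 0.05
1.348 [ 0.019 -0.129] -0.0 0.076
1.268 [ 0.03 -0.17] -0.0 0.101
1.188 [ 0.044 -0.211] -0.0 0.127
```

View pics/scene2.png

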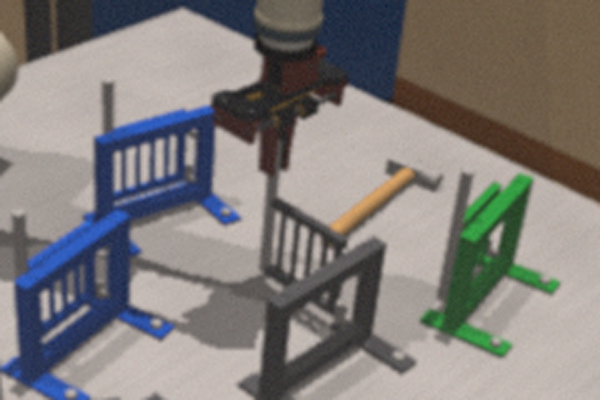

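The door now stands square to its frame, with its rod at about (270, 200) in the crop. One gentle nudge will feel for the stop.

Call:
carry_out(targets=[{"jaw":-1,"xyz":[0.003,0.008,0],"twist":[0,0,-0.003]},{"jaw":-1,"xyz":[0.003,0.014,0],"twist":[0,0,-0.006]},{"jaw":-1,"xyz":[0.003,0.018,0],"twist":[0,0,-0.008]},{"jaw":-1,"xyz":[0.003,0.018,0],"twist":[0,0,-0.008]},{"jaw":-1,"xyz":[0.003,0.018,0],"twist":[0,0,-0.008]}])

```text
clock: 6.7
tool_pos: [0.4446, 0.2627, 0.179]
tool_rot: [[-0.014, -0.042, -0.999], [-0.007, -0.999, 0.043], [-1.0, 0.008, 0.014]]
contact_force: [-5.1, -11.1, 2.7]
gripper_width: 0.0157
```

```bash
python3 arc.py -.08 0.0 1.6
```

```text
q 1.6024878439420722 r 0.1363224907437126 yaw -1.6133057279918568 F [ -5.1 -11.1   2.7] 0.015709390278035168 [0.4446 0.2627 0.179 ]
1.522 [ 0.006 -0.043] 0.0 0.029
1.442 [ 0.009 -0.086] 0.0 0.054
1.362 [ 0.017 -0.129] 0.0 0.08
1.282 [ 0.027 -0.171] 0.0 0.105
1.202 [ 0.041 -0.212] 0.0 0.131
```

Stop felt: Fy reached −11 N at q≈1.60. Now I'll swing it back.

Call:
carry_out(targets=[{"jaw":-1,"xyz":[0.003,-0.043,0],"twist":[0,0,0.029]},{"jaw":-1,"xyz":[0.007,-0.086,0],"twist":[0,0,0.054]},{"jaw":-1,"xyz":[0.015,-0.129,0],"twist":[0,0,0.08]},{"jaw":-1,"xyz":[0.026,-0.171,0],"twist":[0,0,0.105]},{"jaw":-1,"xyz":[0.04,-0.212,0],"twist":[0,0,0.131]}])

```text
clock: 7.2
tool_pos: [0.4539, 0.2098, 0.179]
tool_rot: [[-0.012, 0.365, -0.931], [-0.011, -0.931, -0.364], [-1.0, 0.006, 0.015]]
contact_force: [-2.7, 1.3, 0.3]
gripper_width: 0.0154
```

```bash
python3 arc.py -.08 0.0 1.6
```

```text
q 1.204892740080528 r 0.13595703103503926 yaw -1.1976729373990498 F [-2.7  1.3  0.3] 0.015428142015036847 [0.4539 0.2098 0.179 ]
1.125 [ 0.021 -0.038] 0.0 0.023
1.045 [ 0.041 -0.076] 0.0 0.049
0.965 [ 0.064 -0.113] 0.0 0.074
0.885 [ 0.09  -0.147] 0.0 0.1
0.805 [ 0.119 -0.18 ] 0.0 0.125
```

Call:
carry_out(targets=[{"jaw":-1,"xyz":[0.021,-0.038,0],"twist":[0,0,0.023]},{"jaw":-1,"xyz":[0.041,-0.076,0],"twist":[0,0,0.049]},{"jaw":-1,"xyz":[0.064,-0.113,0],"twist":[0,0,0.074]},{"jaw":-1,"xyz":[0.09,-0.147,0],"twist":[0,0,0.1]},{"jaw":-1,"xyz":[0.119,-0.18,0],"twist":[0,0,0.125]}])

```text
clock: 7.7
tool_pos: [0.4832, 0.1645, 0.179]
tool_rot: [[-0.008, 0.696, -0.718], [-0.015, -0.718, -0.696], [-1.0, 0.005, 0.016]]
contact_force: [-2.8, 0.0, 1.9]
gripper_width: 0.0158
```

```bash
python3 arc.py -.08 0.0 1.6
```

```text
q 0.8051911734507922 r 0.13545250129230482 yaw -0.8012405826402378 F [-2.8  0.   1.9] 0.015783590107900276 [0.4832 0.1645 0.179 ]
0.725 [ 0.032 -0.029] -0.0 0.024
0.645 [ 0.066 -0.056] -0.0 0.05
0.565 [ 0.101 -0.081] -0.0 0.075
0.485 [ 0.139 -0.102] -0.0 0.101
0.405 [ 0.178 -0.121] -0.0 0.126
```

Call:
carry_out(targets=[{"jaw":-1,"xyz":[0.032,-0.029,0],"twist":[0,0,0.024]},{"jaw":-1,"xyz":[0.066,-0.056,0],"twist":[0,0,0.05]},{"jaw":-1,"xyz":[0.101,-0.081,0],"twist":[0,0,0.075]},{"jaw":-1,"xyz":[0.139,-0.102,0],"twist":[0,0,0.101]},{"jaw":-1,"xyz":[0.178,-0.121,0],"twist":[0,0,0.126]}])

```text
clock: 8.2
tool_pos: [0.5278, 0.1343, 0.179]
tool_rot: [[-0.003, 0.92, -0.391], [-0.016, -0.391, -0.92], [-1.0, 0.004, 0.016]]
contact_force: [-1.2, 2.3, 0.9]
gripper_width: 0.0156
```

```bash
python3 arc.py -.075 0.0 1.6
```

```text
q 0.4046066177874719 r 0.1350097718684487 yaw -0.40166476317871175 F [-1.2  2.3  0.9] 0.01561387042626675 [0.5278 0.1343 0.179 ]
0.33 [ 0.038 -0.014] 0.0 0.023
0.255 [ 0.077 -0.026] 0.0 0.047
0.18 [ 0.116 -0.035] 0.0 0.071
0.105 [ 0.156 -0.041] 0.0 0.095
0.03 [ 0.197 -0.043] 0.0 0.118
```

Call:
carry_out(targets=[{"jaw":-1,"xyz":[0.038,-0.014,0],"twist":[0,0,0.023]},{"jaw":-1,"xyz":[0.077,-0.026,0],"twist":[0,0,0.047]},{"jaw":-1,"xyz":[0.116,-0.035,0],"twist":[0,0,0.071]},{"jaw":-1,"xyz":[0.15,-0.04,0],"twist":[0,0,0.09]},{"jaw":-1,"xyz":[0.175,-0.042,0],"twist":[0,0,0.105]}])

```text
clock: 8.7
tool_pos: [0.5717, 0.1241, 0.179]
tool_rot: [[0.002, 0.998, -0.069], [-0.015, -0.069, -0.998], [-1.0, 0.003, 0.015]]
contact_force: [-2.3, 0.9, 1.4]
gripper_width: 0.0154
```

```bash
python3 arc.py -.02 0.0 1.6
```

```text
q 0.06821388960358289 r 0.13460699851526015 yaw -0.06898198513620606 F [-2.3  0.9  1.4] 0.01541108093650647 [0.5717 0.1241 0.179 ]
0.048 [ 0.011 -0.002] -0.0 0.007
0.028 [ 0.021 -0.003] -0.0 0.013
0.008 [ 0.032 -0.003] -0.0 0.019
0.0 [ 0.037 -0.003] -0.0 0.022
0.0 [ 0.037 -0.003] -0.0 0.022
```

Call:
carry_out(targets=[{"jaw":-1,"xyz":[0.011,-0.001,0],"twist":[0,0,0.007]},{"jaw":-1,"xyz":[0.021,-0.001,0],"twist":[0,0,0.013]},{"jaw":-1,"xyz":[0.032,-0.001,0],"twist":[0,0,0.019]},{"jaw":-1,"xyz":[0.04,-0.001,0],"twist":[0,0,0.02]},{"jaw":-1,"xyz":[0.04,-0.001,0],"twist":[0,0,0.02]}])

```text
clock: 9.2
tool_pos: [0.5804, 0.1238, 0.179]
tool_rot: [[-0.001, 1.0, -0.006], [-0.015, -0.006, -1.0], [-1.0, -0.0, 0.015]]
contact_force: [-8.2, -0.3, 2.5]
gripper_width: 0.0159
```

```bash
python3 arc.py -.01 0.0 1.6
```

```text
q 0.003612745565012416 r 0.13459087076302043 yaw -0.0060788300971470755 F [-8.2 -0.3  2.5] 0.015890884685648924 [0.5804 0.1238 0.179 ]
0.0 [ 0.002 -0.002] 0.0 0.002
0.0 [ 0.002 -0.002] 0.0 0.002
0.0 [ 0.002 -0.002] 0.0 0.002
0.0 [ 0.002 -0.002] 0.0 0.002
0.0 [ 0.002 -0.002] 0.0 0.002
```

The shut stop was felt at 8 N. I'll release the rod and back straight up.

Call:
carry_out(targets=[{"jaw":-1,"xyz":[-0.004,0,0],"twist":[0,0,0]},{"jaw":-0.4,"xyz":[-0.004,0,0],"twist":[0,0,0]},{"jaw":0,"xyz":[-0.004,0,0],"twist":[0,0,0]},{"jaw":0.2,"xyz":[-0.004,0,0],"twist":[0,0,0]},{"jaw":0.4,"xyz":[-0.004,0,0],"twist":[0,0,0]}])

```text
clock: 9.7
tool_pos: [0.5795, 0.1238, 0.1789]
tool_rot: [[-0.0, 1.0, -0.006], [-0.015, -0.006, -1.0], [-1.0, -0.0, 0.015]]
contact_force: [-0.1, 0.8, 0.5]
gripper_width: 0.0444
```

Call:
carry_out(targets=[{"jaw":0.4,"xyz":[0,0,0],"twist":[0,0,0]},{"jaw":0.4,"xyz":[0,0,0.05],"twist":[0,0,0]},{"jaw":0.4,"xyz":[0,0,0.15],"twist":[0,0,0]},{"jaw":0.4,"xyz":[0,0,0.3],"twist":[0,0,0]},{"jaw":0.4,"xyz":[0,0,0.45],"twist":[0,0,0]}])

```text
clock: 10.2
tool_pos: [0.5791, 0.1237, 0.2933]
tool_rot: [[-0.001, 1.0, -0.006], [-0.015, -0.006, -1.0], [-1.0, -0.001, 0.015]]
contact_force: [0.2, -0.2, 0.6]
gripper_width: 0.0616
```

Call:
carry_out(targets=[{"jaw":0.4,"xyz":[0,0,0.05],"twist":[0,0,0]},{"jaw":0.4,"xyz":[-0.1,0,0.05],"twist":[0,0,0]},{"jaw":0.4,"xyz":[-0.25,-0.1,0.05],"twist":[0,0,0]},{"jaw":0.4,"xyz":[-0.3,-0.25,0.05],"twist":[0,0,0]},{"jaw":0.4,"xyz":[-0.3,-0.3,0.05],"twist":[0,0,0]}])

```text
clock: 10.7
tool_pos: [0.5029, 0.0468, 0.3082]
tool_rot: [[0.003, 1.0, -0.008], [-0.016, -0.008, -1.0], [-1.0, 0.003, 0.016]]
contact_force: [0.5, 0.4, 0.9]
gripper_width: 0.0615
```

Run:
```python
from h import *
print(state()["tool_pos"],state()["contact_force"],abs(state()["joint_vel"]).max())
s=snapshot("scene");save(s,"scene3",cv2.resize(s["image"][100:340,200:490],None,fx=2.4,fy=2.4,interpolation=cv2.INTER_CUBIC))
P=cloud(s)
for nm,(x0,x1,y0,y1) in dict(grille=(.5,.68,.08,.3),sheet=(.5,.6,-.3,-.2)).items():
    h=(P[...,0]>x0)&(P[...,0]<x1)&(P[...,1]>y0)&(P[...,1]<y1)&(P[...,2]>.165)&(P[...,2]<.222)
    print(nm,h.sum(),np.median(P[h],0).round(4))
```

```text
[0.50290057 0.04681116 0.30822273] [0.48331854 0.36912319 0.88167691] 0.2261869432133012
grille 101 [0.5867 0.1206 0.1952]
sheet 128 [ 0.5555 -0.2454  0.1979]
```

View pics/scene3.png

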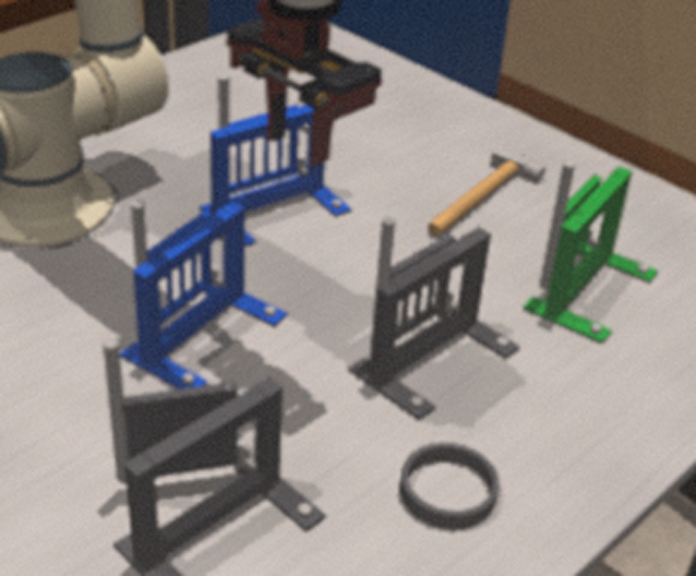

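The barred door lies flat against its frame, with its rod at about (387, 225) in the crop. The gripper is clear, and the sheet door's rod is within about 1 mm of its first reading. I'll let the arm settle and hand in.

Call:
carry_out(targets=[{"jaw":0.4,"xyz":[0,0,0],"twist":[0,0,0]},{"jaw":0.4,"xyz":[0,0,0],"twist":[0,0,0]},{"jaw":0.4,"xyz":[0,0,0],"twist":[0,0,0]},{"jaw":0.4,"xyz":[0,0,0],"twist":[0,0,0]},{"jaw":0.4,"xyz":[0,0,0],"twist":[0,0,0]}])

```text
clock: 11.25
tool_pos: [0.5039, 0.0466, 0.3073]
tool_rot: [[0.002, 1.0, -0.008], [-0.016, -0.008, -1.0], [-1.0, 0.002, 0.016]]
contact_force: [-1.0, 0.3, -0.7]
gripper_width: 0.0614
```

```bash
python3 -c "
from rig import *
print(hand_in())"
```

```text
the job is handed in; nothing more can be done
None
```

I swung the dark barred door open to its stop and back shut, let go of it, and handed the job in at about 11 s; hand-in gave no verdict.

- **Opening:** I pinched the grip rod from above and swung it at about 0.8 rad/s. I felt the stop at about 1.60 rad, with roughly 11 N at the wrist.
- **Closing:** I brought it back at the same pace, slowing near the end. I felt the shut stop at about 0.00 rad, with roughly 8 N at the wrist.
- **Binding:** I felt none. Wrist readings during the swing stayed at 6.5 N or less.
- **Last checks:** The last picture shows the door flat against its frame and the gripper well clear. The sheet-clad door's rod read within about 1 mm of where it started. The wrist force was near zero.

The radial readings drifted by about 1 mm over the arc, within the calibration error. No check failed.

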